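# Hang the red roundel on the bent display rail

### The arm

A 6-joint arm with a two-finger parallel gripper is mounted at the origin on the work surface. World frame = base frame: x ahead of the robot, y to its left, z up, the work surface at z = 0. Lengths are in m, angles in degrees, forces in N, time in s.
With the tool pointing down it reaches from about 0.4 to 0.825 m from the base axis. Payload 7 kg.
Tool frame: the origin (TCP) lies midway between the tips of the shut fingers; the grasp point (between the pads) lies 19 mm behind it (ctrl.hold_point_z is the distance from the TCP to the grasp point, in m); z points along the fingers, y is the line along which they close (so a half turn about z gives the same grasp; the last joint's range is limited). The gripper opens to 88 mm and grips with 3 to 60 N. Pads are 19 mm wide; open, the fingers measure 130 mm over their backs; the gripper's body (78 mm by 193 mm) begins 47 mm behind the grasp point.
Start: joints at [82.512, 20.546, 0.682, 0, -70.136, -16.507], TCP at [0.275, 0.617, 0.227] pointing down, gripper open.
Joint ranges: [-176.03, 176.03], [-82.01, 121.73], [-58.28, 71.71], [-173.87, 95.51], [-174.79, -0.11], [-173.66, 173.66]. Speed limits (degrees/s): [136.94, 136.94, 172.46, 180, 180, 180].

### API

Orientations are given as [roll, pitch, yaw] about the fixed x, y, z axes, in that order (R = Rz(yaw) Ry(pitch) Rx(roll)).
In Python, from plant import ctrl gives the robot as it stands.
- The arm moves only by the tool apply_moves, never from a script. Its argument "deltas" is a list of rows, each an object with "fingers": the finger opening in mm, from 0 to 87.6; "delta_pos": the shift along the tool's x, y, z in mm, a list of three; "angular": the turn, a rotation vector about the tool's x, y, z in degrees, a list of three. A call has 1 to 10 rows; each row is the pose to reach, as a shift and turn from the pose commanded when the call began, along the tool's axes at that moment; what a row does not reach only later rows make up. A row lasts 1/10 s, in which the tool goes at most 50 mm and 8.59 degrees, less where a joint would pass 70% of its speed; a pose out of reach is approached as far as the arm can. A call with a gripper value outside its range is refused whole. The fingers move at their own pace and stop on an object; the grip force is fixed at half the most. Time passes only in rows, so rows that repeat a pose let the fingers close. It gives the time, the measured TCP pose, the force, the opening and the grip force at its end, in the units of the state.
- ctrl.get_obs(): the state, without advancing time (a new reading comes with each control period).
- ctrl.snapshot(name): name is "scene" or "side" or "wrist"; returns the picture (420x560x3 uint8, red, green, blue); there is no depth.
- ctrl.camera_params(name): a dict with "fx", "fy", "cx", "cy" (pixels), "cam_to_world" (4x4, takes a point from camera to world coordinates); the wrist camera has in their place "mount" (4x4, takes a point from camera to tool coordinates, whose origin is the TCP and whose axes are the flange's). Camera axes: x right, y up, looking along -z (the intrinsics and any distortion apply to the point x, -y, -z); pixel columns grow to the right and rows downward; lengths in m; the calibration is good to about 2 mm. A picture is of the moment at which its call begins: read the wrist's pose just before it. camera_params takes no time and is no camera call.
- ctrl.close_job(): hands the job in; it is judged then, once.
The state is a dict: "clock": time; "joint_pos": joint angles; "qvel": joint speeds; "tau": joint torques, N m; "tool_pos": TCP position; "orientation": TCP orientation; "force": force on the tool from outside, world axes, zero at the start; "moment": the same for the moment, N m; "opening": finger opening in m; "gripper_force": force on a finger pad.
Only numpy, scipy, OpenCV 4.12 (cv2) and the standard library are available. Lean on these libraries where they do the work, as an engineer would, in place of code of your own. Each camera call takes 0.05 s, during which the arm holds its last target. There are 200 camera calls.

### The job

Take the red glass roundel out of the wooden rack by its brass tab, thread its ring onto the free end of the bent display rail and slide it gently round both corners until it has pushed the black buffer on the last leg fully home, then let go and leave it hanging there. The rail was bent by hand from soft rod, so feel your way: do not bend it. Leave the blue and amber roundels standing in the rack.

Things in the scene. Friction and masses are not known exactly. Their poses are not given: they have to be found in the camera images.
- red_roundel: Red glass hanger, rigid, about 0.13 kg (+-30 %). Origin = centre of its brass ring; x = axis of the ring's hole (either way round is the same), z up, y across the flat disc. Ring: hole 16 mm, outside 24 mm, 8 mm long. Below it a glass disc 64 mm wide, 5 mm thick, centre 50 mm under the origin. Starts upright in a rack slot, origin about 93 mm up; lift it straight up 40 mm or more to clear.
- red_tab (a point): Middle of the red roundel's brass grip tab, 38 mm above the ring's origin (same axes). Tab: 20 mm along x, 8 mm thick along y, 36 mm tall; under it a neck 8 x 8 mm down to the ring. Grip it across its thickness (y) from above.
- blue_roundel: The same hanger with a blue disc, in another slot. Leave it standing.
- amber_roundel: The same hanger with an amber disc, in another slot. Leave it standing.
- rack: Fixed wooden rack, 200 mm (its y) x 84 mm (its x) x 42 mm high, with three slots 70 mm apart along y, each holding a roundel with its ring axis along the rack's x. Which colour stands where varies. Origin under its centre.
- rail_tip (a point): Free end of the display rail, a round-ended steel rod 8 mm thick, level throughout, centre line 160 mm above the bench. x points along the straight first leg, the way the ring is threaded on; z up. The first leg is 77 mm long. The ring has 4 mm of play all round when centred on the rod; left hanging, its origin lies 4 mm under the rod's centre line.
- rail: The rail; this marks its foot, not the bends. x: roughly along the last leg, away from the free end. After the first leg: a corner to the right (clockwise from above) of 20 to 60 degrees within 24 mm; 70 mm straight; a corner to the left of 20 to 60 degrees within 24 mm; a straight last leg. The angles are not measured: see or feel them. Pushed sideways with over about 8 N the rod bends for good.
- buffer (a joint): Travel (m) of the black upright barrel, 28 mm diameter, on the last leg: 0 = out, 0.012 = fully home against its brass clamp. It reaches from 16 mm below to 8 mm above the rod, its axis 62 to 114 mm after the second corner (not measured). The ring pushes it along the rod against 3 N of friction; it stays where it is left. Nothing stands above the rail.

How it is judged (in metres and radians):
On the way:
1. the red roundel's ring is threaded onto the rail's first leg (x of red_roundel in the frame of rail_tip between 0.01 and 0.075 m and y of red_roundel in the frame of rail_tip between -0.008 and 0.008 m and z of red_roundel in the frame of rail_tip between -0.008 and 0.008 m and angle between the x axis of red_roundel and the x axis of rail_tip, either way round below 0.7 rad), for 0.1 s.
At the end, for the whole second after the job is handed in: The buffer is home (joint over 0.009 m of 0.012) and the red roundel, let go, hangs at rest on the rail's last leg (over 60 mm along the rail's x, ring origin 150 to 164 mm above the bench, tab up within 0.3 rad); blue and amber roundels within 20 mm of where they stood (value of joint buffer above 0.009 m and x of red_roundel in the frame of rail above 0.06 m and height (world z) of red_roundel between 0.15 and 0.164 m and angle between red_roundel's own z axis and vertical below 0.3 rad and linear speed of red_roundel below 0.05 m/s and distance of each of blue_roundel, amber_roundel from where it was at the start of the episode below 0.02 m); the robot touches nothing.
It fails at once if the rail is bent: its free end moves more than 8 mm (distance of rail_tip from where it was at the start of the episode above 0.008 m).
It fails at once if the blue or amber roundel is displaced by more than 20 mm (distance of any of blue_roundel, amber_roundel from where it was at the start of the episode above 0.02 m).
It also fails if it takes over 72 s, if anything falls off the work surface, if the arm or the gripper's body presses on something with over 40 N, if the wrist force passes 120 N, or if a joint passes its speed limit or range.

## Working session

There is one attempt and no reset: what is moved stays moved. The work goes in short steps, Python scripts to look and compute and a tool call to move; the robot and the scene stay as the last step left them, time stands still between calls to the robot, and variables do not carry over. Pictures are saved under pics/ and viewed, at most 10 in all, crops included, and the job is handed in when it is done.

Besides the shell and the picture viewer there is one more tool, called after "Call:" as name(argument=value, ...) on one line, values as JSON. apply_moves: Moves the arm, as the interface text tells. Its arguments: {"type":"object","properties":{"deltas":{"type":"array"}},"required":["deltas"]}

```bash
mkdir -p pics; python3 - <<'E'
from plant import ctrl
import cv2
for n in ("scene","side"):
    cv2.imwrite(f"pics/{n}0.png",cv2.resize(ctrl.snapshot(n)[:,:,::-1],(800,600),interpolation=cv2.INTER_CUBIC))
    p=ctrl.camera_params(n);print(n,{k:(v if not hasattr(v,'shape') else v.round(4).tolist()) for k,v in p.items()})
print(ctrl.get_obs(),ctrl.camera_params("wrist"),ctrl.hold_point_z)
E
```

```text
scene {'fx': 512.8044970133601, 'fy': 512.8044970133601, 'cx': 273.9166363655991, 'cy': 203.49187009350246, 'cam_to_world': [[-0.0972, -0.8264, 0.5547, 1.1561], [0.9953, -0.0784, 0.0577, 0.0016], [-0.0042, 0.5576, 0.8301, 1.039], [0.0, 0.0, 0.0, 1.0]]}
side {'fx': 545.7092991326014, 'fy': 545.7092991326014, 'cx': 283.40861072568714, 'cy': 203.7494523412687, 'cam_to_world': [[0.9927, 0.0841, -0.0862, 0.469], [-0.1182, 0.5454, -0.8298, -0.9244], [-0.0227, 0.8339, 0.5514, 0.7109], [0.0, 0.0, 0.0, 1.0]]}
{'clock': 0.1, 'joint_pos': array([ 8.25118635e+01,  2.05854590e+01,  6.39678571e-01, -1.51727981e-02,
       -7.01356680e+01, -1.65059752e+01]), 'qvel': array([-0.11269101, -0.1004613 ,  0.05442334, -0.00151251, -0.03803674,
        0.01702695]), 'tau': array([-1.77419068e-03, -5.84165561e+01,  2.93755889e+01,  7.01548666e+00,
        1.02314207e-02, -4.79644996e-05]), 'tool_pos': array([0.27435751, 0.61626269, 0.22575055]), 'orientation': array([ 1.79917855e+02, -9.46600838e-03, -2.39992707e+01]), 'force': array([-0.06650732, -0.00771702,  0.30136163]), 'moment': array([-0.00907785,  0.00399266,  0.03907528]), 'gripper_force': 0.0, 'opening': 0.08764353391519662} {'fx': 336.950361330767, 'fy': 336.950361330767, 'cx': 276.310316124497, 'cy': 210.21563359914165, 'mount': array([[ 5.78625624e-04,  9.52840769e-01,  3.03470154e-01,
         8.12147608e-02],
       [ 9.99999784e-01, -4.56424856e-04, -4.73606009e-04,
         2.89696116e-04],
       [-3.12759793e-04,  3.03470363e-01, -9.52840827e-01,
        -1.58285173e-01],
       [ 0.00000000e+00,  0.00000000e+00,  0.00000000e+00,
         1.00000000e+00]])} 0.0188
```

View pics/scene0.png

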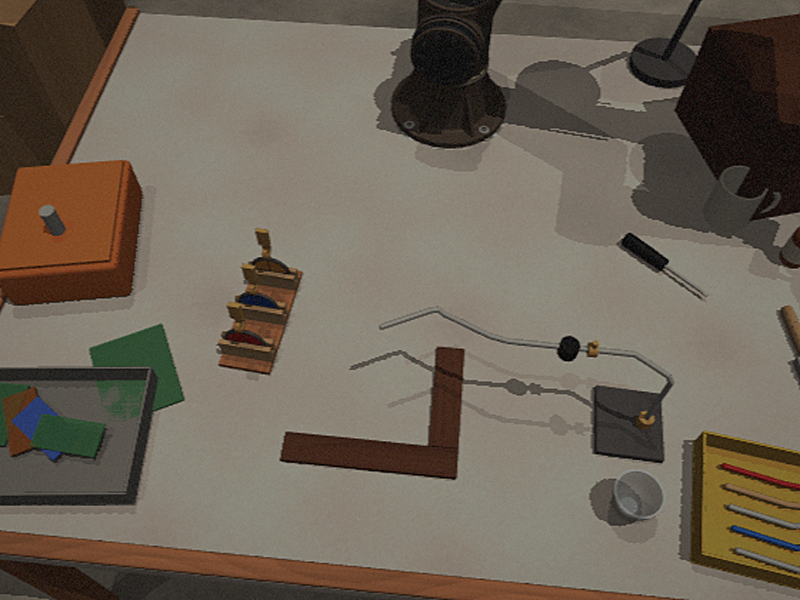

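View pics/side0.png

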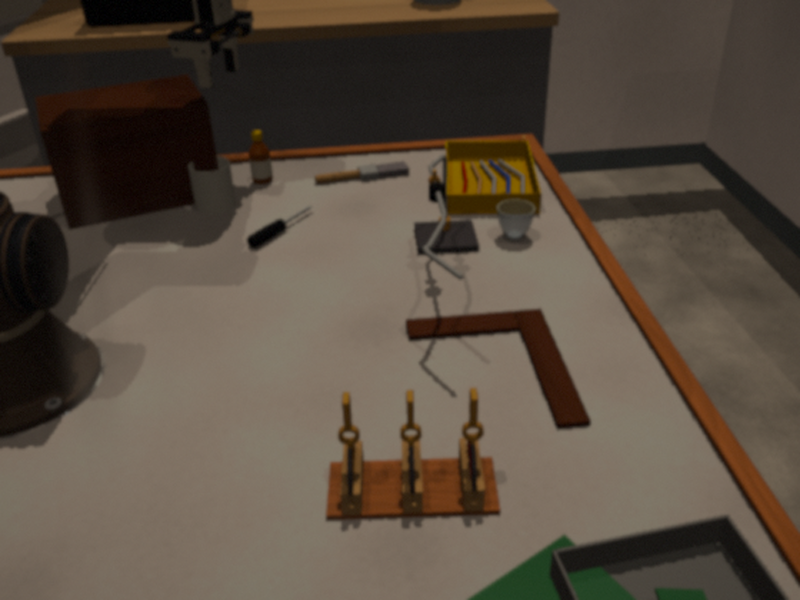

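```bash
python3 - <<'E'
from plant import ctrl
import cv2,numpy as np
a={}
for n in ("scene","side"):
    a[n]=np.mean([ctrl.snapshot(n)[:,:,::-1].astype(float) for _ in range(4)],0)
    np.save(f"pics/{n}.npy",a[n])
b=lambda im:np.clip(im*1.5,0,255).astype(np.uint8)
R=lambda im,w,h:cv2.resize(b(im),(w,h),interpolation=cv2.INTER_CUBIC)
cv2.imwrite("pics/rail.png",R(a["scene"][200:300,260:420],800,500))   # 5x
c1=R(a["scene"][150:270,150:216],330,600); c2=R(a["side"][265:365,225:355],455,350) #5x ; 3.5x
c3=R(a["side"][100:200,275:355],312,390)
o=np.zeros((600,800,3),np.uint8);o[:,:330]=c1;o[:350,340:795]=c2
o[352:600,340:340+260]=R(a["side"][110:200,280:340],260,390)[:248]
cv2.imwrite("pics/rack.png",o)
E
```

```text
(no output)
```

View pics/rail.png

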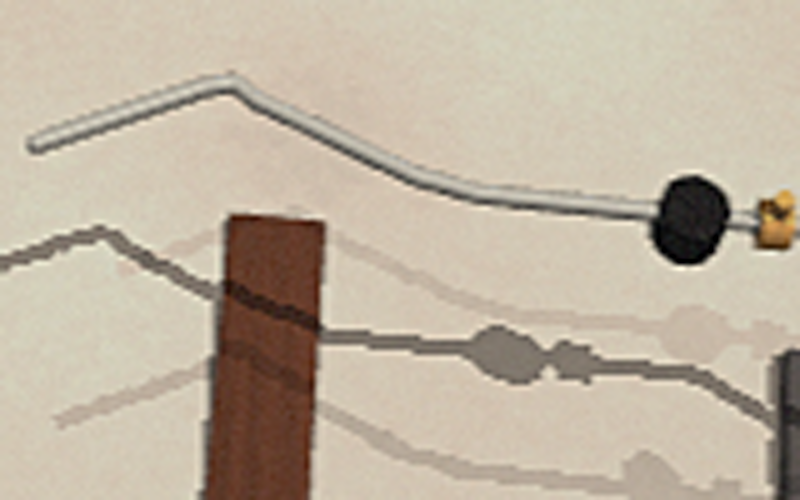

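View pics/rack.png

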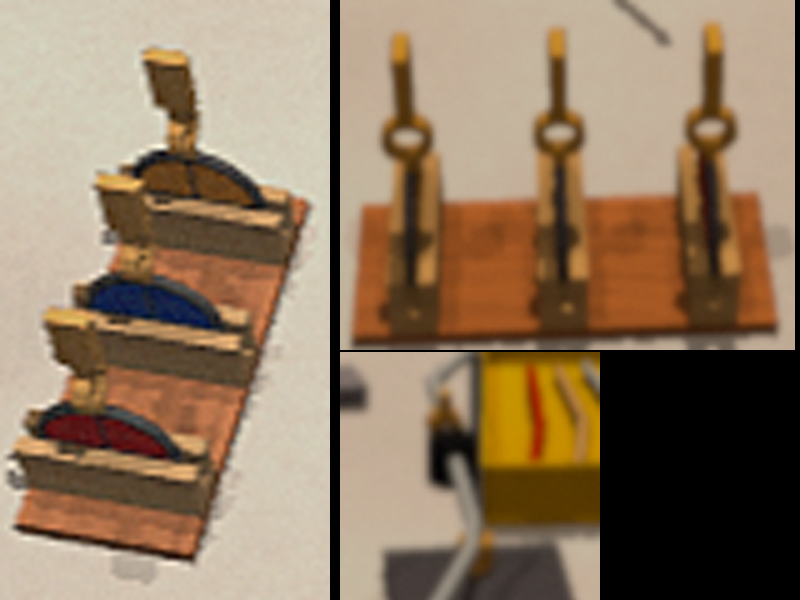

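```bash
cat > h.py <<'E'
import numpy as np
from plant import ctrl
def ray(n,uv,T=None):
    p=ctrl.camera_params(n);T=p["cam_to_world"] if T is None else T
    d=T[:3,:3]@np.array([(uv[0]-p["cx"])/p["fx"],-(uv[1]-p["cy"])/p["fy"],-1]);return T[:3,3],d
def onz(n,uv,z,T=None):
    o,d=ray(n,uv,T);return o+d*(z-o[2])/d[2]
def tri(r):
    A=0;b=0
    for o,d in r:
        d=d/np.linalg.norm(d);P=np.eye(3)-np.outer(d,d);A=A+P;b=b+P@o
    return np.linalg.solve(A,b)
def crop(u,v,s,x0,y0): return ((u+.5)/s-.5+x0,(v+.5)/s-.5+y0)
yaw=lambda a,b:np.degrees(np.arctan2(b[1]-a[1],b[0]-a[0]))
E
python3 - <<'E'
from h import *
np.set_printoptions(precision=4,suppress=True)
r=lambda u,v,z=.16:onz("scene",crop(u,v,5,260,200),z)
P=[r(*q) for q in [(27,146),(40,143),(205,85),(260,102),(400,172),(490,197),(640,210)]]
B=r(690,221,.156);C=r(778,222,.16)
print("rail",*P,"buf",B,"clamp",C)
print("yaws",yaw(P[1],P[2]),yaw(P[3],P[4]),yaw(P[5],P[6]))
def isect(a,b,c,d):
    M=np.c_[b[:2]-a[:2],-(d-c)[:2]];t=np.linalg.solve(M,(c-a)[:2]);return a[:2]+t[0]*(b-a)[:2]
c1=isect(P[1],P[2],P[3],P[4]);c2=isect(P[3],P[4],P[5],P[6]);n=np.linalg.norm
print("corners",c1,c2,n(c1-P[0][:2]),n(c2-c1),n(B[:2]-c2))
k=lambda u,v,z:onz("scene",crop(u,v,5,150,150),z)
print("rackx",yaw(k(18,527,0),k(195,560,0)),n(k(18,527,0)-k(195,560,0)),"racky",yaw(k(195,560,0),k(308,200,0)),n(k(195,560,0)-k(308,200,0)))
s=lambda u,v:ray("side",crop(u-340,v,3.5,225,265))
for nm,a,b in [("red",(70,314),(712,29)),("blue",(120,180),(557,33)),("amber",(166,54),(401,38))]:
    print(nm,tri([ray("scene",crop(*a,5,150,150)),s(*b)]),k(*a,.149))
    o,d=s(*b);print(o+d*(.149-o[2])/d[2])
E
```

```text
rail [ 0.631  -0.0713  0.16  ] [ 0.6291 -0.0663  0.16  ] [ 0.5955 -0.0025  0.16  ] [0.6015 0.0202 0.16  ] [0.629  0.0773 0.16  ] [0.6371 0.1129 0.16  ] [0.6374 0.1716 0.16  ] buf [0.6382 0.1918 0.156 ] clamp [0.6377 0.2252 0.16  ]
yaws 117.81279848543592 64.3191355864889 89.68776344350205
corners [0.5929 0.0024] [0.637  0.0939] 0.08296789114297312 0.10160893582238294 0.09791114743963826
rackx 83.89631335862083 0.08442270563846295 racky 174.9410912313392 0.20394511792989772
red [ 0.6063 -0.2853  0.15  ] [ 0.605  -0.2854  0.149 ]
[ 0.6071 -0.2847  0.149 ]
blue [ 0.5375 -0.2786  0.1506] [ 0.5357 -0.2788  0.149 ]
[ 0.5383 -0.2774  0.149 ]
amber [ 0.4683 -0.2723  0.151 ] [ 0.4658 -0.2727  0.149 ]
[ 0.4689 -0.2707  0.149 ]
```

```bash
cat >> h.py <<'E'
from scipy.spatial.transform import Rotation as Ro
def pose():
    o=ctrl.get_obs();return o["tool_pos"],Ro.from_euler("xyz",o["orientation"],degrees=True),o
def go(x,y,z,w):
    p,R,o=pose();T=Ro.from_euler("xyz",[180,0,w],degrees=True)
    print("dpos",(1000*R.inv().apply(np.array([x,y,z])-p)).round(1).tolist(),"ang",np.degrees((R.inv()*T).as_rotvec()).round(2).tolist())
E
python3 -c "
from h import *
go(.6063,-.2853,.25,-95.4)"
```

```text
dpos [669.9, 689.1, -23.4] ang [0.0, -0.0, 71.41]
```

Call:
apply_moves(deltas=[{"fingers": 50,"delta_pos": [670,689,-23],"angular": [0,0,71.4]},{"fingers": 50,"delta_pos": [670,689,-23],"angular": [0,0,71.4]},{"fingers": 50,"delta_pos": [670,689,-23],"angular": [0,0,71.4]},{"fingers": 50,"delta_pos": [670,689,-23],"angular": [0,0,71.4]},{"fingers": 50,"delta_pos": [670,689,-23],"angular": [0,0,71.4]},{"fingers": 50,"delta_pos": [670,689,-23],"angular": [0,0,71.4]},{"fingers": 50,"delta_pos": [670,689,-23],"angular": [0,0,71.4]},{"fingers": 50,"delta_pos": [670,689,-23],"angular": [0,0,71.4]},{"fingers": 50,"delta_pos": [670,689,-23],"angular": [0,0,71.4]},{"fingers": 50,"delta_pos": [670,689,-23],"angular": [0,0,71.4]}])

```text
clock: 1.5
tool_pos: [0.4474, 0.1457, 0.2391]
orientation: [-179.9, 0.1, -95.5]
force: [2.0, 1.4, 0.0]
opening: 0.05
gripper_force: 0.0
```

```bash
python3 -c "
from h import *
p,R,o=pose();print(p,o['orientation'],o['joint_pos'])
go(.6063,-.2853,.25,-95.4)"
```

```text
[0.4473613  0.14565563 0.23909845] [-1.79949672e+02  5.03326363e-02 -9.54643373e+01] [ 4.20961308e+01  3.12554932e-01 -2.29723260e+01  3.46002774e-03
 -6.66440122e+01 -4.75618600e+01]
dpos [413.9, -199.3, -11.1] ang [-0.05, 0.05, -0.06]
```

Call:
apply_moves(deltas=[{"fingers": 50,"delta_pos": [414,-199,-11],"angular": [0,0,0]},{"fingers": 50,"delta_pos": [414,-199,-11],"angular": [0,0,0]},{"fingers": 50,"delta_pos": [414,-199,-11],"angular": [0,0,0]},{"fingers": 50,"delta_pos": [414,-199,-11],"angular": [0,0,0]},{"fingers": 50,"delta_pos": [414,-199,-11],"angular": [0,0,0]},{"fingers": 50,"delta_pos": [414,-199,-11],"angular": [0,0,0]},{"fingers": 50,"delta_pos": [414,-199,-11],"angular": [0,0,0]},{"fingers": 50,"delta_pos": [414,-199,-11],"angular": [0,0,0]},{"fingers": 50,"delta_pos": [414,-199,-11],"angular": [0,0,0]},{"fingers": 50,"delta_pos": [414,-199,-11],"angular": [0,0,0]}])

```text
clock: 2.5
tool_pos: [0.607, -0.2879, 0.2483]
orientation: [179.9, -0.0, -95.6]
force: [0.6, -0.4, -0.1]
opening: 0.0496
gripper_force: 0.0
```

```bash
python3 - <<'E'
from h import *
import cv2
p,R,o=pose();print(p,o['orientation'],o['joint_pos'],o['force'])
im=ctrl.snapshot("wrist")[:,:,::-1];T=np.eye(4);T[:3,:3]=R.as_matrix();T[:3,3]=p
np.save("T1.npy",T@ctrl.camera_params("wrist")["mount"])
cv2.imwrite("pics/w1.png",cv2.resize(np.clip(im*1.4,0,255).astype(np.uint8),(800,600),interpolation=cv2.INTER_CUBIC))
go(.6063,-.2853,.25,-95.4)
C=ctrl.camera_params("wrist");W=np.linalg.inv(np.load("T1.npy"))
q=W@[.6063,-.2853,.149,1];print("predicted px",(C["cx"]-q[0]/q[2]*C["fx"])/.7,(C["cy"]+q[1]/q[2]*C["fy"])/.7)
E
```

```text
[ 0.60696533 -0.28785385  0.24828028] [ 1.79930887e+02 -4.24105022e-02 -9.55973337e+01] [-8.75583743e+00  1.96127603e+01  2.12272038e+00  4.83734957e-02
 -7.25766368e+01  3.14396681e+00] [ 0.59735565 -0.44788959 -0.10312982]
dpos [-1.8, 0.6, -1.9] ang [0.09, -0.03, -0.21]
predicted px 393.51780972348723 305.44813607263205
```

View pics/w1.png

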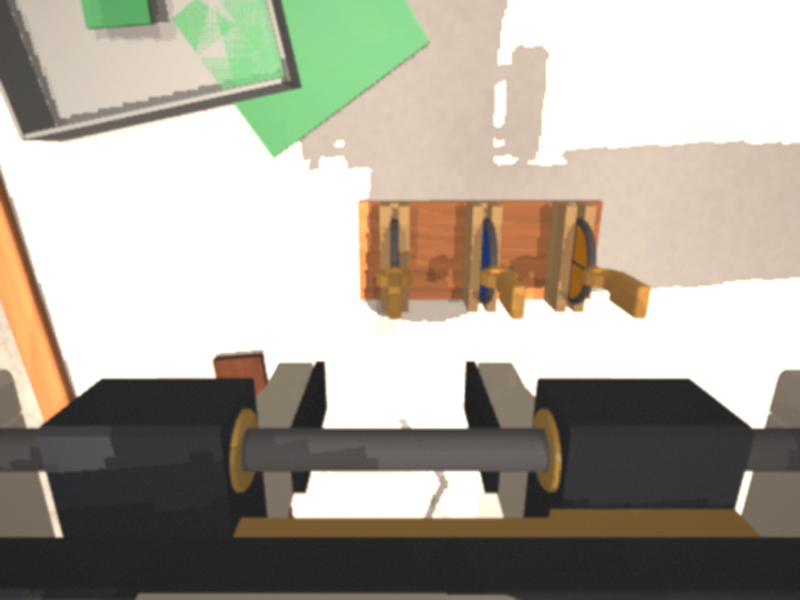

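```bash
python3 - <<'E'
from h import *
import cv2
T=np.load("T1.npy");c=lambda u,v:((u+.5)*.7-.5,(v+.5)*.7-.5)
for q in [(386,317),(402,317),(394,317)]: print(onz("wrist",c(*q),.149,T))
W=np.linalg.inv(T);C=ctrl.camera_params("wrist")
im=cv2.imread("pics/w1.png")[230:350,340:440];cv2.imwrite("pics/w1c.png",cv2.resize(im,None,fx=6,fy=5,interpolation=cv2.INTER_CUBIC)[:600])
E
```

```text
[ 0.61133016 -0.27898546  0.149     ]
[ 0.60229097 -0.27810009  0.149     ]
[ 0.60681068 -0.27854279  0.149     ]
```

View pics/w1c.png

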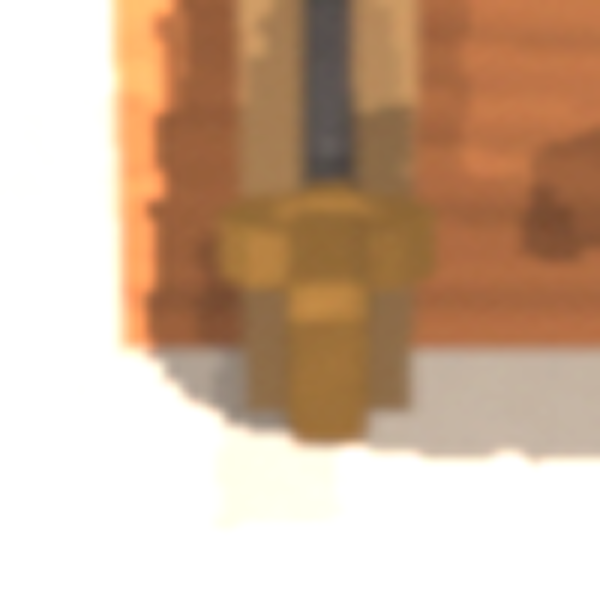

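```bash
python3 - <<'E'
from h import *
T=np.load("T1.npy");W=np.linalg.inv(T);C=ctrl.camera_params("wrist");print("cam",T[:3,3])
def px(p):
    q=W@[*p,1];return np.array([C["cx"]-q[0]/q[2]*C["fx"],C["cy"]+q[1]/q[2]*C["fy"]])
yw=np.radians(84.6);ex=np.array([np.cos(yw),np.sin(yw)]);ey=np.array([-ex[1],ex[0]])
for nm,a,b,z in [("tab-x top",-.01,0,.149),("tab+x top",.01,0,.149),("tab-x bot",-.01,0,.113),("tab+x bot",.01,0,.113),("ring-x",-.004,0,.105),("ringL",0,.012,.093),("ringR",0,-.012,.093),("rackcorner --",-.042,-.03,0),("rackcorner +-",.042,-.03,0)]:
    p=px([*(np.array([.6063,-.2853])+a*ex+b*ey),z])
    u,v=(p+.5)/.7-.5;print(nm,(u-340)*6,(v-230)*5)
E
```

```text
cam [ 0.597778   -0.36963337  0.40662605]
tab-x top 322.0018404476623 293.0554881254858
tab+x top 322.77468779718856 461.688523660751
tab-x bot 322.36662773615126 213.2002585421577
tab+x bot 323.0463698310125 364.6433500607597
ring-x 322.6380255136181 242.88269945330086
ringL 429.63375681538685 248.2444203214746
ringR 216.07634539114895 248.80560970110793
rackcorner -- 105.95857037600695 -140.73415125082633
rackcorner +- 120.93255917520878 341.14911413824814
```

```bash
python3 -c "
from h import *
go(.6059,-.2863,.112,-95.4)"
```

```text
dpos [-0.8, 0.7, 136.1] ang [0.09, -0.03, -0.21]
```

Call:
apply_moves(deltas=[{"fingers": 50,"delta_pos": [-0.8,0.7,30],"angular": [0.1,0,-0.2]},{"fingers": 50,"delta_pos": [-0.8,0.7,60],"angular": [0.1,0,-0.2]},{"fingers": 50,"delta_pos": [-0.8,0.7,90],"angular": [0.1,0,-0.2]},{"fingers": 50,"delta_pos": [-0.8,0.7,115],"angular": [0.1,0,-0.2]},{"fingers": 50,"delta_pos": [-0.8,0.7,128],"angular": [0.1,0,-0.2]},{"fingers": 50,"delta_pos": [-0.8,0.7,136],"angular": [0.1,0,-0.2]},{"fingers": 50,"delta_pos": [-0.8,0.7,136],"angular": [0.1,0,-0.2]},{"fingers": 50,"delta_pos": [-0.8,0.7,136],"angular": [0.1,0,-0.2]},{"fingers": 12,"delta_pos": [-0.8,0.7,136],"angular": [0.1,0,-0.2]},{"fingers": 12,"delta_pos": [-0.8,0.7,136],"angular": [0.1,0,-0.2]}])

```text
clock: 3.55
tool_pos: [0.6062, -0.2826, 0.1147]
orientation: [-179.8, -0.0, -95.2]
force: [-0.2, 0.1, 1.2]
opening: 0.0392
gripper_force: 0.0
```

Call:
apply_moves(deltas=[{"fingers": 12,"delta_pos": [0,0,0],"angular": [0,0,0]},{"fingers": 8,"delta_pos": [0,0,0],"angular": [0,0,0]},{"fingers": 0,"delta_pos": [0,0,0],"angular": [0,0,0]},{"fingers": 0,"delta_pos": [0,0,0],"angular": [0,0,0]},{"fingers": 0,"delta_pos": [0,0,0],"angular": [0,0,0]}])

```text
clock: 4.05
tool_pos: [0.6066, -0.2826, 0.1136]
orientation: [-179.8, -0.0, -95.2]
force: [2.4, -0.9, -1.5]
opening: 0.008
gripper_force: 30.0
```

Call:
apply_moves(deltas=[{"fingers": 0,"delta_pos": [0,0,-10],"angular": [0,0,0]},{"fingers": 0,"delta_pos": [0,0,-25],"angular": [0,0,0]},{"fingers": 0,"delta_pos": [0,0,-45],"angular": [0,0,0]},{"fingers": 0,"delta_pos": [0,0,-75],"angular": [0,0,0]},{"fingers": 0,"delta_pos": [0,0,-110],"angular": [0,0,0]},{"fingers": 0,"delta_pos": [0,0,-150],"angular": [0,0,0]},{"fingers": 0,"delta_pos": [0,0,-185],"angular": [0,0,0]},{"fingers": 0,"delta_pos": [0,0,-185],"angular": [0,0,0]},{"fingers": 0,"delta_pos": [0,0,-185],"angular": [0,0,0]},{"fingers": 0,"delta_pos": [0,0,-185],"angular": [0,0,0]}])

```text
clock: 5.05
tool_pos: [0.6044, -0.2821, 0.2976]
orientation: [180.0, 0.0, -95.2]
force: [-0.4, -0.5, -1.4]
opening: 0.0075
gripper_force: 30.0
```

```bash
python3 - <<'E'
from h import *
p,R,o=pose();print(p,o['orientation'],o['force'],o['gripper_force'])
for n in ("scene","side"): np.save(f"pics/{n}_held.npy",np.mean([ctrl.snapshot(n)[:,:,::-1].astype(float) for _ in range(3)],0))
print(pose()[0])
go(.60,.06,.32,-90)
E
```

```text
[ 0.60441647 -0.28212269  0.29755917] [ 1.79968933e+02  3.78069799e-02 -9.52024926e+01] [-0.40763469 -0.45178623 -1.44326844] 29.985221922397614
[ 0.60516971 -0.282406    0.2977548 ]
dpos [-340.5, 36.2, -22.2] ang [-0.02, 0.0, -5.2]
```

Call:
apply_moves(deltas=[{"fingers": 0,"delta_pos": [-30,4,-22],"angular": [0,0,-1]},{"fingers": 0,"delta_pos": [-75,9,-22],"angular": [0,0,-2]},{"fingers": 0,"delta_pos": [-125,14,-22],"angular": [0,0,-3]},{"fingers": 0,"delta_pos": [-175,19,-22],"angular": [0,0,-4]},{"fingers": 0,"delta_pos": [-225,24,-22],"angular": [0,0,-5]},{"fingers": 0,"delta_pos": [-270,29,-22],"angular": [0,0,-5.2]},{"fingers": 0,"delta_pos": [-310,33,-22],"angular": [0,0,-5.2]},{"fingers": 0,"delta_pos": [-340,36,-22],"angular": [0,0,-5.2]},{"fingers": 0,"delta_pos": [-340,36,-22],"angular": [0,0,-5.2]},{"fingers": 0,"delta_pos": [-340,36,-22],"angular": [0,0,-5.2]}])

```text
clock: 6.35
tool_pos: [0.6001, 0.0602, 0.3202]
orientation: [-179.9, -0.0, -89.9]
force: [0.8, -0.1, -0.9]
opening: 0.0078
gripper_force: 30.0
```

```bash
cat >> h.py <<'E'
def wshot(name):
    ims=[];Ts=[]
    for _ in range(3):
        p,R,o=pose();ims.append(ctrl.snapshot("wrist")[:,:,::-1].astype(float))
        T=np.eye(4);T[:3,:3]=R.as_matrix();T[:3,3]=p;Ts.append(T@ctrl.camera_params("wrist")["mount"]);print(p.round(4),o['orientation'].round(2))
    np.savez(name,im=ims[-1],T=Ts[-1])
E
python3 - <<'E'
from h import *
wshot("A.npz");go(.60,.2,.32,-90)
E
```

```text
[0.6001 0.0602 0.3202] [-1.7993e+02 -3.0000e-02 -8.9890e+01]
[0.6002 0.0594 0.3203] [-1.7992e+02 -3.0000e-02 -8.9960e+01]
[0.6002 0.0589 0.3203] [-1.7992e+02 -3.0000e-02 -9.0010e+01]
dpos [-141.4, 0.4, 0.3] ang [-0.09, -0.02, -0.04]
```

Call:
apply_moves(deltas=[{"fingers": 0,"delta_pos": [-25,0,0],"angular": [0,0,0]},{"fingers": 0,"delta_pos": [-60,0,0],"angular": [0,0,0]},{"fingers": 0,"delta_pos": [-95,0,0],"angular": [0,0,0]},{"fingers": 0,"delta_pos": [-125,0,0],"angular": [0,0,0]},{"fingers": 0,"delta_pos": [-141,0,0],"angular": [0,0,0]},{"fingers": 0,"delta_pos": [-141,0,0],"angular": [0,0,0]},{"fingers": 0,"delta_pos": [-141,0,0],"angular": [0,0,0]}])

```text
clock: 7.2
tool_pos: [0.6004, 0.1996, 0.3203]
orientation: [-179.9, -0.0, -90.0]
force: [-0.5, -1.0, -1.4]
opening: 0.0081
gripper_force: 30.0
```

```bash
python3 - <<'E'
from h import *
import cv2
wshot("B.npz")
o=np.zeros((600,800,3),np.uint8)
f=lambda im,w,h,g=1.:cv2.resize(np.clip(im*g,0,255).astype(np.uint8),(w,h),interpolation=cv2.INTER_CUBIC)
A=np.load("A.npz")["im"];B=np.load("B.npz")["im"]
# A,B rows 0:280, cols 150:420
o[:420,:400]=f(A[60:270,170:370],400,420);o[:420,400:]=f(B[60:270,170:370],400,420)
np.save("pics/A.npy",A)
cv2.imwrite("pics/AB.png",o)
E
```

```text
[0.6004 0.1996 0.3203] [-1.7992e+02 -4.0000e-02 -9.0010e+01]
[0.6004 0.1993 0.3204] [-1.7991e+02 -3.0000e-02 -9.0050e+01]
[0.6004 0.1992 0.3206] [-1.799e+02 -2.000e-02 -9.006e+01]
```

View pics/AB.png

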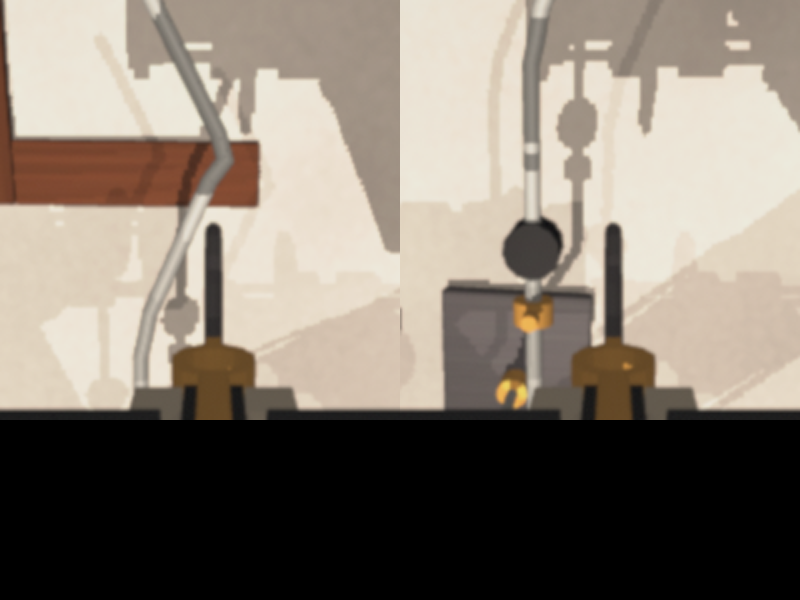

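```bash
python3 - <<'E'
from h import *
import cv2
o=np.zeros((600,800,3),np.uint8)
f=lambda im,w,h,g=1.:cv2.resize(np.clip(im*g,0,255).astype(np.uint8),(w,h),interpolation=cv2.INTER_CUBIC)
A=np.load("A.npz")["im"]
o[:,:600]=f(A[0:150,140:290],600,600,.8)
for i,n in enumerate(("side","scene")):
    C=ctrl.camera_params(n);q=np.linalg.inv(C["cam_to_world"])@[.605,-.2863,.277,1]
    u=int(C["cx"]-q[0]/q[2]*C["fx"]);v=int(C["cy"]+q[1]/q[2]*C["fy"]);print(n,u-20,v-30)
    im=np.load(f"pics/{n}_held.npy");o[300*i:300*i+300,600:]=f(im[v-30:v+30,u-20:u+20],200,300,1.6)
cv2.imwrite("pics/comp.png",o)
E
```

```text
side 311 175
scene 130 145
```

View pics/comp.png

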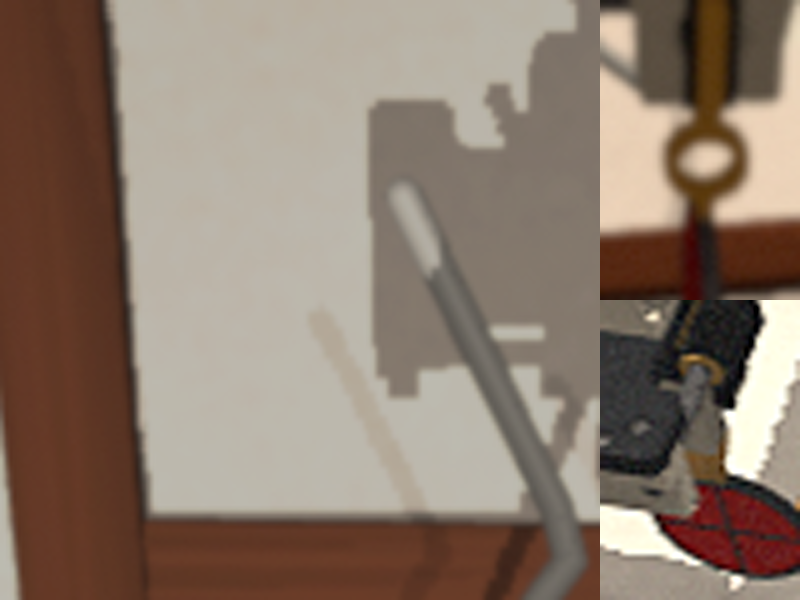

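```bash
python3 - <<'E'
from h import *
np.set_printoptions(precision=4,suppress=True)
from scipy.optimize import brentq
A=np.load("A.npz")["T"];B=np.load("B.npz")["T"]
a4=lambda u,v,z=.16:onz("wrist",crop(u,v,4,140,0),z,A)
a2=lambda u,v,z=.16:onz("wrist",crop(u,v,2,170,60),z,A)
b2=lambda u,v,z=.16:onz("wrist",crop(u-400,v,2,170,60),z,B)
tip=a4(398,178);l1=[a4(405,197),a4(545,473)];l2=[a2(205,190),a2(155,298)];l3=[b2(532,90),b2(532,205)]
print("tip",tip,"yaws",yaw(*l1),yaw(*l2),yaw(*l3),"l1",*l1,"l2",*l2,"l3",*l3,"a l3",a2(141,375))
def isect(a,b,c,d):
    M=np.c_[b[:2]-a[:2],-(d-c)[:2]];t=np.linalg.solve(M,(c-a)[:2]);return a[:2]+t[0]*(b-a)[:2]
c1=isect(*l1,*l2);c2=isect(*l2,*l3);bu=b2(532,249,.168);n=np.linalg.norm
print("c",c1,c2,n(c1-tip[:2]),n(c2-c1),"buf",bu,n(bu[:2]-c2),"clamp",b2(532,300,.164))
# held: side ray
tcp=np.array([.6048,-.2823,.2976]);R=Ro.from_euler("xyz",[180,0,-95.2],degrees=True)
o,d=ray("side",crop(106,157,5,311,175))
# wrist tangent: in tool xz
M=ctrl.camera_params("wrist")["mount"];_,dw=ray("wrist",crop(213,227,2,170,60),M)
cx,cz=M[0,3],M[2,3];dd=np.array([dw[0],dw[2]])/np.hypot(dw[0],dw[2])
for dx in np.arange(0,.007,.001):
    # side: find y such that tool x = dx
    t=brentq(lambda t:R.inv().apply(o+d*t-tcp)[0]-dx,.3,2);q=R.inv().apply(o+d*t-tcp)
    c=np.array([dx-cx,q[2]+.05-cz]);dist=c[0]*dd[1]-c[1]*dd[0]
    print(dx,"ring in tool",q,"tangent err mm",1e3*(abs(dist)-.032),dist)
E
```

```text
tip [ 0.631  -0.0716  0.16  ] yaws 117.72765307354095 64.94498742133413 87.88428747054778 l1 [ 0.6296 -0.0679  0.16  ] [ 0.5994 -0.0105  0.16  ] l2 [0.6028 0.023  0.16  ] [0.6278 0.0764 0.16  ] l3 [0.6358 0.1183 0.16  ] [0.6378 0.1705 0.16  ] a l3 [0.6361 0.1179 0.16  ]
c [0.5929 0.0018] [0.6348 0.0915] 0.08268583341667192 0.09896548367237255 buf [0.6376 0.19   0.168 ] 0.09858221535874345 clamp [0.639  0.2166 0.164 ]
0.0 ring in tool [-0.     -0.0008  0.0243] tangent err mm 2.749212215071892 -0.03474921221507189
0.001 ring in tool [ 0.001  -0.0007  0.0236] tangent err mm 1.901385832680763 -0.033901385832680764
0.002 ring in tool [ 0.002  -0.0006  0.0229] tangent err mm 1.0535594502896206 -0.03305355945028962
0.003 ring in tool [ 0.003  -0.0005  0.0223] tangent err mm 0.205733067898492 -0.03220573306789849
0.004 ring in tool [ 0.004  -0.0003  0.0216] tangent err mm -0.6420933144926575 -0.03135790668550734
0.005 ring in tool [ 0.005  -0.0002  0.0209] tangent err mm -1.4899196968838 -0.0305100803031162
0.006 ring in tool [ 0.006  -0.0001  0.0203] tangent err mm -2.3377460792749147 -0.029662253920725086
```

```bash
cat >> h.py <<'E'
DX,DZ=.0035,.0215
def ringnow():
    p,R,o=pose();print("ring",(p+R.apply([DX,0,DZ])).round(4),"h",round(o["orientation"][2]+180,2),"F",o["force"].round(2),"M",o["moment"].round(2),"t",o["clock"])
def rg(*wps):
    p,R,o=pose();ringnow()
    for x,y,h,z in wps:
        T=Ro.from_euler("xyz",[180,0,h-180],degrees=True);t=np.array([x,y,z])-T.apply([DX,0,DZ])
        print((1000*R.inv().apply(t-p)).round(1).tolist(),np.degrees((R.inv()*T).as_rotvec()).round(1).tolist())
E
python3 -c "
from h import *
rg((.6473,-.1025,117.75,.30),(.6473,-.1025,117.75,.16))"
```

```text
ring [0.6004 0.1957 0.2991] h 89.93 F [-0.01  0.33 -0.36] M [ 0.04 -0.06  0.04] t 7.35
[298.5, -45.7, -0.7] [-0.1, -0.0, -27.8]
[298.5, -45.4, 139.3] [-0.1, -0.0, -27.8]
```

Call:
apply_moves(deltas=[{"fingers": 0,"delta_pos": [30,-5,-1],"angular": [0,0,-3]},{"fingers": 0,"delta_pos": [70,-11,-1],"angular": [0,0,-7]},{"fingers": 0,"delta_pos": [115,-18,-1],"angular": [0,0,-12]},{"fingers": 0,"delta_pos": [160,-25,-1],"angular": [0,0,-17]},{"fingers": 0,"delta_pos": [205,-32,-1],"angular": [0,0,-22]},{"fingers": 0,"delta_pos": [245,-38,-1],"angular": [0,0,-26]},{"fingers": 0,"delta_pos": [280,-43,-1],"angular": [0,0,-27.8]},{"fingers": 0,"delta_pos": [298.5,-45.6,-1],"angular": [0,0,-27.8]},{"fingers": 0,"delta_pos": [298.5,-45.6,10],"angular": [0,0,-27.8]},{"fingers": 0,"delta_pos": [298.5,-45.6,30],"angular": [0,0,-27.8]}])

```text
clock: 8.35
tool_pos: [0.6463, -0.0996, 0.2915]
orientation: [-179.8, -0.1, -62.3]
force: [0.5, 0.8, -1.2]
opening: 0.0077
gripper_force: 30.0
```

```bash
python3 -c "
from h import *
rg((.6473,-.1025,117.75,.16))"
```

```text
ring [ 0.648  -0.1027  0.27  ] h 117.66 F [ 0.53  0.76 -1.22] M [ 0.13 -0.   -0.  ] t 8.35
[-0.7, 0.9, 110.0] [-0.2, -0.1, -0.1]
```

Call:
apply_moves(deltas=[{"fingers": 0,"delta_pos": [-0.5,0.5,25],"angular": [0,0,0]},{"fingers": 0,"delta_pos": [-0.5,0.5,50],"angular": [0,0,0]},{"fingers": 0,"delta_pos": [-0.5,0.5,75],"angular": [0,0,0]},{"fingers": 0,"delta_pos": [-0.5,0.5,95],"angular": [0,0,0]},{"fingers": 0,"delta_pos": [-0.5,0.5,110],"angular": [0,0,0]},{"fingers": 0,"delta_pos": [-0.5,0.5,110],"angular": [0,0,0]},{"fingers": 0,"delta_pos": [-0.5,0.5,110],"angular": [0,0,0]},{"fingers": 0,"delta_pos": [-0.5,0.5,110],"angular": [0,0,0]}])

```text
clock: 9.15
tool_pos: [0.646, -0.0979, 0.1818]
orientation: [-179.8, -0.1, -62.2]
force: [0.0, -0.3, 0.1]
opening: 0.0078
gripper_force: 30.0
```

```bash
python3 - <<'E'
from h import *
import cv2
u=np.array([-.4656,.8850]);t=np.array([.631,-.0715])
rg(*[(*(t+u*s),117.75,.16) for s in (-.03,-.02,-.01,0,.01,.02)])
o=np.zeros((600,800,3),np.uint8)
for i,n in enumerate(("side","scene")):
    C=ctrl.camera_params(n);q=np.linalg.inv(C["cam_to_world"])@[.64,-.085,.16,1]
    x=int(C["cx"]-q[0]/q[2]*C["fx"]);y=int(C["cy"]+q[1]/q[2]*C["fy"]);print(n,x-25,y-37)
    im=np.mean([ctrl.snapshot(n)[:,:,::-1].astype(float) for _ in range(3)],0)[y-37:y+38,x-25:x+25]
    o[:,400*i:400*i+400]=cv2.resize(np.clip(im*1.5,0,255).astype(np.uint8),(400,600),interpolation=cv2.INTER_CUBIC)
cv2.imwrite("pics/pre.png",o)
E
```

```text
ring [ 0.6477 -0.101   0.1603] h 117.81 F [ 0.04 -0.33  0.06] M [0.07 0.01 0.02] t 9.15
[-3.9, 1.0, 0.3] [-0.2, -0.1, 0.1]
[-13.9, 1.0, 0.3] [-0.2, -0.1, 0.1]
[-23.9, 1.0, 0.3] [-0.2, -0.1, 0.1]
[-33.9, 1.0, 0.3] [-0.2, -0.1, 0.1]
[-43.9, 1.0, 0.2] [-0.2, -0.1, 0.1]
[-53.9, 0.9, 0.2] [-0.2, -0.1, 0.1]
side 303 159
scene 232 195
```

View pics/pre.png

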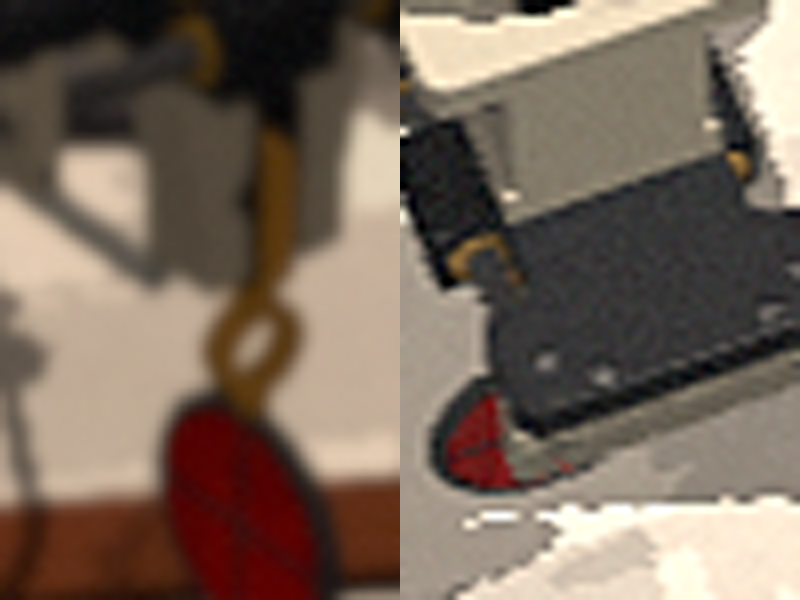

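```bash
python3 - <<'E'
from h import *
C=ctrl.camera_params("side");W=np.linalg.inv(C["cam_to_world"])
for p in [(.6477,-.101,.1603),(.631,-.0715,.16),(.646,-.098,.1818)]:
    q=W@[*p,1];print((C["cx"]-q[0]/q[2]*C["fx"]-303+.5)*8,(C["cy"]+q[1]/q[2]*C["fy"]-159+.5)*8)
E
```

```text
250.5379489890429 340.3215675946126
156.00896395252084 279.35372456360847
243.27207856753557 254.69653703556878
```

Call:
apply_moves(deltas=[{"fingers": 0,"delta_pos": [-7,0.9,-0.2],"angular": [-0.1,-0.1,0]},{"fingers": 0,"delta_pos": [-14,0.9,-0.2],"angular": [-0.1,-0.1,0]},{"fingers": 0,"delta_pos": [-20,0.9,-0.2],"angular": [-0.1,-0.1,0]},{"fingers": 0,"delta_pos": [-25,0.9,-0.2],"angular": [-0.1,-0.1,0]},{"fingers": 0,"delta_pos": [-29,0.9,-0.2],"angular": [-0.1,-0.1,0]},{"fingers": 0,"delta_pos": [-32,0.9,-0.2],"angular": [-0.1,-0.1,0]},{"fingers": 0,"delta_pos": [-35,0.9,-0.2],"angular": [-0.1,-0.1,0]},{"fingers": 0,"delta_pos": [-38,0.9,-0.2],"angular": [-0.1,-0.1,0]},{"fingers": 0,"delta_pos": [-41,0.9,-0.2],"angular": [-0.1,-0.1,0]},{"fingers": 0,"delta_pos": [-41,0.9,-0.2],"angular": [-0.1,-0.1,0]}])

```text
clock: 10.45
tool_pos: [0.6254, -0.0617, 0.1807]
orientation: [180.0, 0.1, -62.2]
force: [0.5, 0.1, -1.1]
opening: 0.0081
gripper_force: 30.0
```

```bash
python3 - <<'E'
from h import *
u=np.array([-.4656,.8850]);t=np.array([.631,-.0715])
rg(*[(*(t+u*s),117.75,.16) for s in (.01,.02,.04,.06)])
E
```

```text
ring [ 0.627  -0.0648  0.1592] h 117.82 F [ 0.46  0.05 -1.12] M [ 0.08 -0.02 -0.02] t 10.45
[-2.3, -0.4, -0.8] [0.0, 0.1, 0.1]
[-12.3, -0.4, -0.8] [0.0, 0.1, 0.1]
[-32.3, -0.5, -0.7] [0.0, 0.1, 0.1]
[-52.3, -0.5, -0.7] [0.0, 0.1, 0.1]
```

Call:
apply_moves(deltas=[{"fingers": 0,"delta_pos": [-4,-0.2,-0.6],"angular": [0,0,0]},{"fingers": 0,"delta_pos": [-8,-0.4,-0.8],"angular": [0,0,0]},{"fingers": 0,"delta_pos": [-12,-0.4,-0.8],"angular": [0,0,0]},{"fingers": 0,"delta_pos": [-16,-0.4,-0.8],"angular": [0,0,0]},{"fingers": 0,"delta_pos": [-20,-0.4,-0.8],"angular": [0,0,0]},{"fingers": 0,"delta_pos": [-24,-0.4,-0.8],"angular": [0,0,0]},{"fingers": 0,"delta_pos": [-27,-0.4,-0.8],"angular": [0,0,0]},{"fingers": 0,"delta_pos": [-27,-0.4,-0.8],"angular": [0,0,0]}])

```text
clock: 11.25
tool_pos: [0.6131, -0.0376, 0.1816]
orientation: [180.0, 0.0, -62.2]
force: [-0.2, -0.1, -0.6]
opening: 0.0076
gripper_force: 30.0
```

Call:
apply_moves(deltas=[{"fingers": 0,"delta_pos": [0,1,0],"angular": [0,0,0]},{"fingers": 0,"delta_pos": [0,2,0],"angular": [0,0,0]},{"fingers": 0,"delta_pos": [0,3,0],"angular": [0,0,0]},{"fingers": 0,"delta_pos": [0,3,0],"angular": [0,0,0]}])

```text
clock: 11.65
tool_pos: [0.6115, -0.039, 0.1817]
orientation: [-179.9, 0.0, -62.2]
force: [4.3, 3.0, -3.1]
opening: 0.0078
gripper_force: 30.0
```

```bash
python3 - <<'E'
from h import *
u=np.array([-.4656,.8850]);t=np.array([.631,-.0715])
rg(*[(*(t+u*s),117.75,.16) for s in (.034,)])
E
```

```text
ring [ 0.6132 -0.0421  0.1602] h 117.8 F [ 4.33  3.04 -3.1 ] M [ 1.02 -1.48  0.01] t 11.65
[0.3, -2.1, 0.2] [-0.1, 0.0, 0.1]
```

Call:
apply_moves(deltas=[{"fingers": 0,"delta_pos": [0,-1,0.7],"angular": [0,0,0]},{"fingers": 0,"delta_pos": [0,-2,1.5],"angular": [0,0,0]},{"fingers": 0,"delta_pos": [0,-3.5,1.5],"angular": [0,0,0]},{"fingers": 0,"delta_pos": [0,-4.5,1.5],"angular": [0,0,0]},{"fingers": 0,"delta_pos": [0,-5.5,1.5],"angular": [0,0,0]},{"fingers": 0,"delta_pos": [0,-5.5,1.5],"angular": [0,0,0]}])

```text
clock: 12.25
tool_pos: [0.6155, -0.0368, 0.18]
orientation: [180.0, 0.0, -62.2]
force: [-0.0, 0.0, -1.9]
opening: 0.0079
gripper_force: 30.0
```

```bash
python3 - <<'E'
from h import *
u=np.array([-.4656,.8850]);t=np.array([.631,-.0715])
rg(*[(*(t+u*s),117.75,.16) for s in (.034,)])
E
```

```text
ring [ 0.6171 -0.0399  0.1585] h 117.8 F [-0.02  0.02 -1.9 ] M [0.1  0.03 0.01] t 12.25
[0.4, 2.5, -1.5] [0.0, 0.0, 0.1]
```

Call:
apply_moves(deltas=[{"fingers": 0,"delta_pos": [0,-1,0],"angular": [0,0,0]},{"fingers": 0,"delta_pos": [0,-2,0],"angular": [0,0,0]},{"fingers": 0,"delta_pos": [0,-2.5,0],"angular": [0,0,0]},{"fingers": 0,"delta_pos": [0,-2.5,0],"angular": [0,0,0]}])

```text
clock: 12.65
tool_pos: [0.6178, -0.0356, 0.18]
orientation: [180.0, 0.0, -62.2]
force: [0.0, 1.0, -1.4]
opening: 0.0078
gripper_force: 30.0
```

```bash
python3 - <<'E'
from h import *
u=np.array([-.4656,.8850]);t=np.array([.631,-.0715])
rg(*[(*(t+u*s),117.75,.16) for s in (.034,)])
E
```

```text
ring [ 0.6194 -0.0387  0.1585] h 117.81 F [ 0.02  1.   -1.45] M [ 0.06 -0.02 -0.03] t 12.65
[0.4, 5.0, -1.5] [0.0, 0.0, 0.1]
```

Call:
apply_moves(deltas=[{"fingers": 0,"delta_pos": [0,-0.7,0],"angular": [0,0,0]},{"fingers": 0,"delta_pos": [0,-1.4,0],"angular": [0,0,0]},{"fingers": 0,"delta_pos": [0,-2,0],"angular": [0,0,0]},{"fingers": 0,"delta_pos": [0,-2,0],"angular": [0,0,0]}])

```text
clock: 13.05
tool_pos: [0.6191, -0.0349, 0.1799]
orientation: [179.9, 0.1, -62.2]
force: [-1.9, -0.4, 0.8]
opening: 0.0078
gripper_force: 30.0
```

```bash
python3 - <<'E'
from h import *
u=np.array([-.4656,.8850]);t=np.array([.631,-.0715])
rg(*[(*(t+u*s),117.75,.16) for s in (.034,)])
E
```

```text
ring [ 0.6207 -0.038   0.1584] h 117.8 F [-1.87 -0.44  0.78] M [-0.35  0.74  0.03] t 13.05
[0.4, 6.5, -1.6] [0.1, 0.1, 0.0]
```

```bash
cat >> h.py <<'E'
SH=np.array([.002,.001]);ZR=.1593;H=[117.75,64.7,88.8]
tip=np.array([.631,-.0715])
c1=np.array([.5929,.0020]);c2=np.array([.6356,.0923])
U=[np.array([np.cos(np.radians(h)),np.sin(np.radians(h))]) for h in H]
L1=np.linalg.norm(c1-tip);L2=L1+np.linalg.norm(c2-c1)
def path(s,b=.006,yb=.010):
    if s<L1: q=c1+U[0]*(s-L1)
    elif s<L2: q=c1+U[1]*(s-L1)
    else: q=c2+U[2]*(s-L2)
    for c,L,a,e in((c1,L1,U[0],U[1]),(c2,L2,U[1],U[2])):
        if abs(s-L)<b:
            t=(s-L+b)/2/b;q=(1-t)**2*(c-b*a)+2*t*(1-t)*c+t*t*(c+b*e)
    h=np.interp(s,[L1-yb,L1+yb,L2-yb,L2+yb],[H[0],H[1],H[1],H[2]])
    return (*(q+SH),h,ZR)
def adv(*ss):
    p,R,o=pose();r=(p+R.apply([DX,0,DZ]))[:2]
    g=np.arange(0,.32,.0005);k=min(g,key=lambda s:np.linalg.norm(np.array(path(s)[:2])-r));print("s now",k,"L",L1,L2)
    rg(*[path(s) for s in ss])
E
python3 -c "
from h import *
adv(.036,.045,.055,.065,.070)"
```

```text
s now 0.0345 L 0.08278804261486077 0.1826748785843718
ring [ 0.6207 -0.038   0.1584] h 117.8 F [-1.87 -0.44  0.78] M [-0.35  0.74  0.03] t 13.05
[-1.6, 3.7, -0.9] [0.1, 0.1, 0.0]
[-10.6, 3.7, -0.9] [0.1, 0.1, 0.0]
[-20.6, 3.7, -0.9] [0.1, 0.1, 0.0]
[-30.6, 3.7, -0.9] [0.1, 0.1, 0.0]
[-35.6, 3.7, -0.8] [0.1, 0.1, 0.0]
```

Call:
apply_moves(deltas=[{"fingers": 0,"delta_pos": [-1,2,-0.5],"angular": [0,0,0]},{"fingers": 0,"delta_pos": [-3,4,-0.9],"angular": [0,0,0]},{"fingers": 0,"delta_pos": [-7,4,-0.9],"angular": [0,0,0]},{"fingers": 0,"delta_pos": [-11,4,-0.9],"angular": [0,0,0]},{"fingers": 0,"delta_pos": [-15,4,-0.9],"angular": [0,0,0]},{"fingers": 0,"delta_pos": [-19,4,-0.9],"angular": [0,0,0]},{"fingers": 0,"delta_pos": [-23,4,-0.9],"angular": [0,0,0]},{"fingers": 0,"delta_pos": [-27,4,-0.9],"angular": [0,0,0]},{"fingers": 0,"delta_pos": [-31,4,-0.9],"angular": [0,0,0]},{"fingers": 0,"delta_pos": [-31,4,-0.9],"angular": [0,0,0]}])

```text
clock: 14.05
tool_pos: [0.6013, -0.0087, 0.181]
orientation: [180.0, 0.0, -62.2]
force: [-0.3, -0.3, -1.5]
opening: 0.0078
gripper_force: 30.0
```

```bash
python3 -c "
from h import *
adv(.0685,.0715,.0745,.0775,.0805,.0835,.0865)"
```

```text
s now 0.066 L 0.08278804261486077 0.1826748785843718
ring [ 0.6029 -0.0118  0.1595] h 117.83 F [-0.3  -0.29 -1.5 ] M [0.04 0.   0.04] t 14.05
[-2.5, 0.2, 0.2] [0.0, 0.0, 0.1]
[-5.5, 0.2, 0.2] [0.0, 0.0, 0.1]
[-8.5, -0.1, 0.2] [0.0, 0.0, 4.6]
[-11.4, -0.6, 0.2] [0.0, 0.0, 12.6]
[-14.1, -1.5, 0.2] [0.0, 0.0, 20.5]
[-16.4, -3.0, 0.2] [0.0, 0.0, 28.5]
[-18.3, -5.0, 0.2] [0.0, 0.0, 36.5]
```

Call:
apply_moves(deltas=[{"fingers": 0,"delta_pos": [-2.5,0.2,0],"angular": [0,0,0]},{"fingers": 0,"delta_pos": [-5.5,0.2,0],"angular": [0,0,0]},{"fingers": 0,"delta_pos": [-7,0,0],"angular": [0,0,2]},{"fingers": 0,"delta_pos": [-8.5,-0.1,0],"angular": [0,0,4.6]},{"fingers": 0,"delta_pos": [-10,-0.3,0],"angular": [0,0,8.6]},{"fingers": 0,"delta_pos": [-11.4,-0.6,0],"angular": [0,0,12.6]},{"fingers": 0,"delta_pos": [-12.8,-1,0],"angular": [0,0,16.5]},{"fingers": 0,"delta_pos": [-14.1,-1.5,0],"angular": [0,0,20.5]},{"fingers": 0,"delta_pos": [-14.1,-1.5,0],"angular": [0,0,20.5]}])

```text
clock: 14.95
tool_pos: [0.5962, 0.0042, 0.181]
orientation: [180.0, 0.0, -82.7]
force: [-0.1, 1.0, -1.3]
opening: 0.008
gripper_force: 30.0
```

```bash
python3 -c "
from h import *
adv(.0805,.0835,.0865,.0895,.0925,.0955)"
```

```text
s now 0.08 L 0.08278804261486077 0.1826748785843718
ring [0.5966 0.0007 0.1595] h 97.25 F [-0.07  0.99 -1.31] M [ 0.1  -0.01 -0.02] t 14.95
[-0.3, 0.1, 0.2] [0.0, 0.0, -0.0]
[-3.0, -0.5, 0.2] [0.0, 0.0, 7.9]
[-5.5, -1.7, 0.2] [0.0, 0.0, 15.9]
[-7.9, -3.6, 0.2] [0.0, 0.0, 23.8]
[-10.2, -5.7, 0.2] [0.0, 0.0, 31.8]
[-12.7, -7.3, 0.2] [0.0, 0.0, 32.6]
```

No contact so far; continue round the corner.

Call:
apply_moves(deltas=[{"fingers": 0,"delta_pos": [-1.6,-0.2,0],"angular": [0,0,4]},{"fingers": 0,"delta_pos": [-3,-0.5,0],"angular": [0,0,8]},{"fingers": 0,"delta_pos": [-4.3,-1.1,0],"angular": [0,0,12]},{"fingers": 0,"delta_pos": [-5.5,-1.7,0],"angular": [0,0,16]},{"fingers": 0,"delta_pos": [-5.5,-1.7,0],"angular": [0,0,16]}])

```text
clock: 15.45
tool_pos: [0.5972, 0.0098, 0.1809]
orientation: [180.0, 0.0, -98.6]
force: [-0.0, 0.1, -1.9]
opening: 0.0079
gripper_force: 30.0
```

```bash
python3 -c "
from h import *
adv(.0865,.0895,.0925,.0955,.1)"
```

```text
s now 0.08650000000000001 L 0.08278804261486077 0.1826748785843718
ring [0.5967 0.0063 0.1594] h 81.36 F [-0.05  0.13 -1.91] M [ 0.16 -0.07 -0.02] t 15.45
[-0.1, 0.0, 0.1] [0.0, 0.0, -0.0]
[-2.9, -1.1, 0.1] [0.0, 0.0, 7.9]
[-5.6, -2.4, 0.2] [0.0, 0.0, 15.9]
[-8.5, -3.4, 0.2] [0.0, 0.0, 16.7]
[-12.8, -4.6, 0.2] [0.0, 0.0, 16.7]
```

Call:
apply_moves(deltas=[{"fingers": 0,"delta_pos": [-1.5,-0.5,0],"angular": [0,0,4]},{"fingers": 0,"delta_pos": [-2.9,-1.1,0],"angular": [0,0,8]},{"fingers": 0,"delta_pos": [-4.2,-1.7,0],"angular": [0,0,12]},{"fingers": 0,"delta_pos": [-5.6,-2.4,0],"angular": [0,0,16]},{"fingers": 0,"delta_pos": [-8.5,-3.4,0],"angular": [0,0,16.7]},{"fingers": 0,"delta_pos": [-12.8,-4.6,0],"angular": [0,0,16.7]},{"fingers": 0,"delta_pos": [-12.8,-4.6,0],"angular": [0,0,16.7]}])

```text
clock: 16.15
tool_pos: [0.604, 0.0221, 0.181]
orientation: [180.0, 0.0, -115.2]
force: [0.0, 0.3, -1.2]
opening: 0.0076
gripper_force: 30.0
```

```bash
python3 -c "
from h import *
adv(.1,.11,.12)"
```

```text
s now 0.1005 L 0.08278804261486077 0.1826748785843718
ring [0.6025 0.019  0.1595] h 64.77 F [ 0.    0.26 -1.2 ] M [ 0.02 -0.07  0.  ] t 16.15
[0.5, 0.1, 0.2] [0.0, 0.0, 0.1]
[-9.5, 0.0, 0.2] [0.0, 0.0, 0.1]
[-19.5, 0.0, 0.2] [0.0, 0.0, 0.1]
```

Call:
apply_moves(deltas=[{"fingers": 0,"delta_pos": [-3,0,0],"angular": [0,0,0]},{"fingers": 0,"delta_pos": [-7,0,0],"angular": [0,0,0]},{"fingers": 0,"delta_pos": [-11,0,0],"angular": [0,0,0]},{"fingers": 0,"delta_pos": [-15,0,0],"angular": [0,0,0]},{"fingers": 0,"delta_pos": [-19,0,0],"angular": [0,0,0]},{"fingers": 0,"delta_pos": [-23,0,0],"angular": [0,0,0]},{"fingers": 0,"delta_pos": [-27,0,0],"angular": [0,0,0]},{"fingers": 0,"delta_pos": [-30,0,0],"angular": [0,0,0]},{"fingers": 0,"delta_pos": [-30,0,0],"angular": [0,0,0]}])

```text
clock: 17.05
tool_pos: [0.6167, 0.0491, 0.1809]
orientation: [180.0, 0.0, -115.4]
force: [-0.1, -0.2, -1.7]
opening: 0.0082
gripper_force: 30.0
```

Call:
apply_moves(deltas=[{"fingers": 0,"delta_pos": [0,1,0],"angular": [0,0,0]},{"fingers": 0,"delta_pos": [0,2,0],"angular": [0,0,0]},{"fingers": 0,"delta_pos": [0,3,0],"angular": [0,0,0]},{"fingers": 0,"delta_pos": [0,3,0],"angular": [0,0,0]}])

```text
clock: 17.45
tool_pos: [0.6137, 0.05, 0.1811]
orientation: [180.0, 0.0, -115.4]
force: [-0.1, 0.0, -1.3]
opening: 0.0079
gripper_force: 30.0
```

```bash
python3 -c "
from h import *
adv(.13)"
```

```text
s now 0.13 L 0.08278804261486077 0.1826748785843718
ring [0.6122 0.0469 0.1596] h 64.6 F [-0.06  0.02 -1.33] M [ 0.04 -0.11  0.02] t 17.45
[-0.2, -3.1, 0.3] [0.0, 0.0, -0.1]
```

Call:
apply_moves(deltas=[{"fingers": 0,"delta_pos": [0,-2,0],"angular": [0,0,0]},{"fingers": 0,"delta_pos": [0,-4,0],"angular": [0,0,0]},{"fingers": 0,"delta_pos": [0,-5,0],"angular": [0,0,0]},{"fingers": 0,"delta_pos": [0,-6,0],"angular": [0,0,0]},{"fingers": 0,"delta_pos": [0,-6,0],"angular": [0,0,0]}])

```text
clock: 17.95
tool_pos: [0.6194, 0.0474, 0.1809]
orientation: [179.9, 0.0, -115.4]
force: [-0.3, 0.8, -0.4]
opening: 0.008
gripper_force: 30.0
```

```bash
python3 -c "
from h import *
adv(.13)"
```

```text
s now 0.13 L 0.08278804261486077 0.1826748785843718
ring [0.6179 0.0442 0.1594] h 64.6 F [-0.34  0.83 -0.39] M [ 0.12 -0.04  0.03] t 17.95
[-0.1, 3.2, 0.1] [0.1, 0.0, -0.1]
```

Call:
apply_moves(deltas=[{"fingers": 0,"delta_pos": [-1,2,0],"angular": [0,0,0]},{"fingers": 0,"delta_pos": [-4,3.1,0],"angular": [0,0,0]},{"fingers": 0,"delta_pos": [-8,3.1,0],"angular": [0,0,0]},{"fingers": 0,"delta_pos": [-12,3.1,0],"angular": [0,0,0]},{"fingers": 0,"delta_pos": [-16,3.1,0],"angular": [0,0,0]},{"fingers": 0,"delta_pos": [-20,3.1,0],"angular": [0,0,0]},{"fingers": 0,"delta_pos": [-24,3.1,0],"angular": [0,0,0]},{"fingers": 0,"delta_pos": [-27,3.1,0],"angular": [0,0,0]},{"fingers": 0,"delta_pos": [-30,3.1,0],"angular": [0,0,0]},{"fingers": 0,"delta_pos": [-30,3.1,0],"angular": [0,0,0]}])

```text
clock: 18.95
tool_pos: [0.6295, 0.0762, 0.1809]
orientation: [180.0, 0.0, -115.4]
force: [-0.5, -0.3, -0.6]
opening: 0.0076
gripper_force: 30.0
```

```bash
python3 -c "
from h import *
H
adv(.1650,.17,.175,.18,.185,.19,.195,.2)"
```

```text
s now 0.1605 L 0.08278804261486077 0.1826748785843718
ring [0.628  0.0731 0.1594] h 64.62 F [-0.45 -0.32 -0.56] M [ 0.03 -0.07  0.02] t 18.95
[-4.7, -0.0, 0.1] [0.0, 0.0, -0.1]
[-9.7, -0.0, 0.1] [0.0, 0.0, -0.1]
[-14.7, 0.2, 0.1] [0.0, 0.0, -2.9]
[-19.6, 0.7, 0.1] [0.0, 0.0, -8.9]
[-24.3, 2.1, 0.1] [0.0, 0.0, -14.9]
[-28.8, 4.3, 0.1] [0.0, 0.0, -21.0]
[-33.3, 6.5, 0.1] [0.0, 0.0, -24.2]
[-37.9, 8.5, 0.1] [0.0, 0.0, -24.2]
```

Call:
apply_moves(deltas=[{"fingers": 0,"delta_pos": [-2.5,0,0],"angular": [0,0,0]},{"fingers": 0,"delta_pos": [-5,0,0],"angular": [0,0,0]},{"fingers": 0,"delta_pos": [-8,0,0],"angular": [0,0,-0.5]},{"fingers": 0,"delta_pos": [-11,0.1,0],"angular": [0,0,-1.5]},{"fingers": 0,"delta_pos": [-14,0.3,0],"angular": [0,0,-3]},{"fingers": 0,"delta_pos": [-17,0.6,0],"angular": [0,0,-6]},{"fingers": 0,"delta_pos": [-19.6,1,0],"angular": [0,0,-9]},{"fingers": 0,"delta_pos": [-19.6,1,0],"angular": [0,0,-9]}])

```text
clock: 19.75
tool_pos: [0.637, 0.0944, 0.1809]
orientation: [180.0, 0.0, -106.3]
force: [0.3, 0.8, -1.6]
opening: 0.0081
gripper_force: 30.0
```

```bash
python3 -c "
from h import *
H
adv(.18,.185,.19,.195,.2,.21)"
```

```text
s now 0.18 L 0.08278804261486077 0.1826748785843718
ring [0.636  0.0911 0.1594] h 73.73 F [ 0.29  0.8  -1.61] M [ 0.1  -0.08  0.07] t 19.75
[0.0, -0.3, 0.1] [0.0, 0.0, 0.2]
[-4.8, 0.3, 0.1] [0.0, 0.0, -5.8]
[-9.6, 1.7, 0.1] [0.0, 0.0, -11.8]
[-14.4, 3.2, 0.1] [0.0, 0.0, -15.1]
[-19.2, 4.5, 0.1] [0.0, 0.0, -15.1]
[-28.9, 7.1, 0.1] [0.0, 0.0, -15.1]
```

Call:
apply_moves(deltas=[{"fingers": 0,"delta_pos": [-2.4,0.1,0],"angular": [0,0,-3]},{"fingers": 0,"delta_pos": [-4.8,0.4,0],"angular": [0,0,-6]},{"fingers": 0,"delta_pos": [-7.2,1,0],"angular": [0,0,-9]},{"fingers": 0,"delta_pos": [-9.6,1.7,0],"angular": [0,0,-12]},{"fingers": 0,"delta_pos": [-12,2.4,0],"angular": [0,0,-14]},{"fingers": 0,"delta_pos": [-14.4,3.2,0],"angular": [0,0,-15]},{"fingers": 0,"delta_pos": [-19.2,4.5,0],"angular": [0,0,-15]},{"fingers": 0,"delta_pos": [-24,5.8,0],"angular": [0,0,-15]},{"fingers": 0,"delta_pos": [-29,7.1,0],"angular": [0,0,-15]},{"fingers": 0,"delta_pos": [-29,7.1,0],"angular": [0,0,-15]}])

```text
clock: 20.75
tool_pos: [0.6383, 0.1247, 0.181]
orientation: [180.0, 0.0, -91.4]
force: [0.1, 0.0, -1.3]
opening: 0.0077
gripper_force: 30.0
```

```bash
python3 -c "
from h import *
H
adv(.21,.22,.23,.24)"
```

```text
s now 0.2105 L 0.08278804261486077 0.1826748785843718
ring [0.6382 0.1212 0.1595] h 88.62 F [ 0.08  0.02 -1.34] M [ 0.1  -0.02  0.01] t 20.75
[0.5, 0.0, 0.2] [0.0, 0.0, -0.2]
[-9.5, 0.1, 0.2] [0.0, 0.0, -0.2]
[-19.5, 0.1, 0.2] [0.0, 0.0, -0.2]
[-29.5, 0.1, 0.2] [0.0, 0.0, -0.2]
```

Call:
apply_moves(deltas=[{"fingers": 0,"delta_pos": [-4,0,0],"angular": [0,0,0]},{"fingers": 0,"delta_pos": [-9,0,0],"angular": [0,0,0]},{"fingers": 0,"delta_pos": [-14,0,0],"angular": [0,0,0]},{"fingers": 0,"delta_pos": [-19,0,0],"angular": [0,0,0]},{"fingers": 0,"delta_pos": [-24,0,0],"angular": [0,0,0]},{"fingers": 0,"delta_pos": [-29,0,0],"angular": [0,0,0]},{"fingers": 0,"delta_pos": [-34,0,0],"angular": [0,0,0]},{"fingers": 0,"delta_pos": [-39,0,0],"angular": [0,0,0]},{"fingers": 0,"delta_pos": [-42,0,0],"angular": [0,0,0]},{"fingers": 0,"delta_pos": [-42,0,0],"angular": [0,0,0]}])

```text
clock: 21.75
tool_pos: [0.6393, 0.1663, 0.181]
orientation: [180.0, 0.0, -91.4]
force: [0.4, 0.2, -1.2]
opening: 0.0079
gripper_force: 30.0
```

Call:
apply_moves(deltas=[{"fingers": 0,"delta_pos": [0,1,0],"angular": [0,0,0]},{"fingers": 0,"delta_pos": [0,2,0],"angular": [0,0,0]},{"fingers": 0,"delta_pos": [0,2.5,0],"angular": [0,0,0]},{"fingers": 0,"delta_pos": [0,2.5,0],"angular": [0,0,0]}])

```text
clock: 22.15
tool_pos: [0.6367, 0.1657, 0.1811]
orientation: [180.0, 0.0, -91.4]
force: [0.6, -0.3, -0.6]
opening: 0.008
gripper_force: 30.0
```

Call:
apply_moves(deltas=[{"fingers": 0,"delta_pos": [0,-2,0],"angular": [0,0,0]},{"fingers": 0,"delta_pos": [0,-3.5,0],"angular": [0,0,0]},{"fingers": 0,"delta_pos": [0,-5,0],"angular": [0,0,0]},{"fingers": 0,"delta_pos": [0,-5,0],"angular": [0,0,0]}])

```text
clock: 22.55
tool_pos: [0.642, 0.1657, 0.1809]
orientation: [180.0, 0.0, -91.4]
force: [-1.3, -0.1, -1.9]
opening: 0.0079
gripper_force: 30.0
```

```bash
python3 -c "
from h import *
adv(.25,.26,.27,.28)"
```

```text
s now 0.2515 L 0.08278804261486077 0.1826748785843718
ring [0.6419 0.1623 0.1594] h 88.6 F [-1.26 -0.12 -1.87] M [ 0.05 -0.02  0.01] t 22.55
[1.7, 2.9, 0.1] [0.0, 0.0, -0.2]
[-8.3, 2.9, 0.1] [0.0, 0.0, -0.2]
[-18.3, 2.9, 0.1] [0.0, 0.0, -0.2]
[-28.3, 3.0, 0.1] [0.0, 0.0, -0.2]
```

Call:
apply_moves(deltas=[{"fingers": 0,"delta_pos": [-1,2,0],"angular": [0,0,0]},{"fingers": 0,"delta_pos": [-3,2.8,0],"angular": [0,0,0]},{"fingers": 0,"delta_pos": [-5,2.8,0],"angular": [0,0,0]},{"fingers": 0,"delta_pos": [-7,2.8,0],"angular": [0,0,0]},{"fingers": 0,"delta_pos": [-9,2.8,0],"angular": [0,0,0]},{"fingers": 0,"delta_pos": [-11,2.8,0],"angular": [0,0,0]},{"fingers": 0,"delta_pos": [-13,2.8,0],"angular": [0,0,0]},{"fingers": 0,"delta_pos": [-15,2.8,0],"angular": [0,0,0]},{"fingers": 0,"delta_pos": [-16,2.8,0],"angular": [0,0,0]}])

```text
clock: 23.45
tool_pos: [0.6393, 0.1814, 0.181]
orientation: [179.9, -0.0, -91.4]
force: [0.7, -3.1, -0.5]
opening: 0.0081
gripper_force: 30.0
```

```bash
python3 -c "
from h import *
ringnow()"
```

```text
ring [0.6392 0.1779 0.1595] h 88.6 F [ 0.73 -3.1  -0.53] M [-1.26 -0.18  0.02] t 23.45
```

Contact and sliding at about 3 N; keep pushing in small steps.

Call:
apply_moves(deltas=[{"fingers": 0,"delta_pos": [-1.5,0,0],"angular": [0,0,0]},{"fingers": 0,"delta_pos": [-3,0,0],"angular": [0,0,0]},{"fingers": 0,"delta_pos": [-4,0,0],"angular": [0,0,0]},{"fingers": 0,"delta_pos": [-5,0,0],"angular": [0,0,0]},{"fingers": 0,"delta_pos": [-5,0,0],"angular": [0,0,0]}])

```text
clock: 23.95
tool_pos: [0.6395, 0.187, 0.1811]
orientation: [180.0, 0.0, -91.4]
force: [1.3, -3.0, -0.8]
opening: 0.0074
gripper_force: 30.0
```

Call:
apply_moves(deltas=[{"fingers": 0,"delta_pos": [-1,0,0],"angular": [0,0,0]},{"fingers": 0,"delta_pos": [-2,0,0],"angular": [0,0,0]},{"fingers": 0,"delta_pos": [-2,0,0],"angular": [0,0,0]}])

```text
clock: 24.25
tool_pos: [0.6395, 0.189, 0.1811]
orientation: [180.0, 0.0, -91.4]
force: [0.3, -3.3, -1.1]
opening: 0.0079
gripper_force: 30.0
```

Call:
apply_moves(deltas=[{"fingers": 0,"delta_pos": [-0.6,0,0],"angular": [0,0,0]},{"fingers": 0,"delta_pos": [-1.2,0,0],"angular": [0,0,0]},{"fingers": 0,"delta_pos": [-1.2,0,0],"angular": [0,0,0]}])

```text
clock: 24.55
tool_pos: [0.6395, 0.1898, 0.1811]
orientation: [180.0, 0.0, -91.4]
force: [-0.6, -4.8, -0.4]
opening: 0.0078
gripper_force: 30.0
```

Call:
apply_moves(deltas=[{"fingers": 0,"delta_pos": [-0.5,0,0],"angular": [0,0,0]},{"fingers": 0,"delta_pos": [-0.8,0,0],"angular": [0,0,0]},{"fingers": 0,"delta_pos": [-0.8,0,0],"angular": [0,0,0]}])

```text
clock: 24.85
tool_pos: [0.6395, 0.19, 0.181]
orientation: [179.9, -0.0, -91.4]
force: [1.7, -6.3, -0.9]
opening: 0.008
gripper_force: 30.0
```

Call:
apply_moves(deltas=[{"fingers": 0,"delta_pos": [0.8,0,0],"angular": [0,0,0]},{"fingers": 0,"delta_pos": [1.2,0,1],"angular": [0,0,0]},{"fingers": 0,"delta_pos": [1.2,0,2],"angular": [0,0,0]},{"fingers": 0,"delta_pos": [1.2,0,3],"angular": [0,0,0]},{"fingers": 0,"delta_pos": [1.2,0,3],"angular": [0,0,0]}])

```text
clock: 25.35
tool_pos: [0.6396, 0.1897, 0.1781]
orientation: [180.0, 0.0, -91.4]
force: [0.2, -3.9, 0.3]
opening: 0.008
gripper_force: 30.0
```

Call:
apply_moves(deltas=[{"fingers": 0,"delta_pos": [1,0,0],"angular": [0,0,0]},{"fingers": 0,"delta_pos": [1.5,0,0.5],"angular": [0,0,0]},{"fingers": 0,"delta_pos": [1.5,0,0.5],"angular": [0,0,0]}])

```text
clock: 25.65
tool_pos: [0.6394, 0.1887, 0.1773]
orientation: [180.0, 0.1, -91.4]
force: [0.3, -0.1, -1.4]
opening: 0.008
gripper_force: 30.0
```

Free of contact; open gently.

Call:
apply_moves(deltas=[{"fingers": 10,"delta_pos": [0,0,0],"angular": [0,0,0]},{"fingers": 14,"delta_pos": [0,0,0],"angular": [0,0,0]},{"fingers": 22,"delta_pos": [0,0,0],"angular": [0,0,0]},{"fingers": 35,"delta_pos": [0,0,0],"angular": [0,0,0]},{"fingers": 45,"delta_pos": [0,0,0],"angular": [0,0,0]},{"fingers": 45,"delta_pos": [0,0,0],"angular": [0,0,0]}])

```text
clock: 26.25
tool_pos: [0.6395, 0.1881, 0.1776]
orientation: [180.0, 0.0, -91.4]
force: [0.4, 1.0, 0.0]
opening: 0.0406
gripper_force: 0.0
```

Call:
apply_moves(deltas=[{"fingers": 45,"delta_pos": [0,0,-10],"angular": [0,0,0]},{"fingers": 45,"delta_pos": [0,0,-25],"angular": [0,0,0]},{"fingers": 45,"delta_pos": [0,0,-45],"angular": [0,0,0]},{"fingers": 45,"delta_pos": [0,0,-70],"angular": [0,0,0]},{"fingers": 45,"delta_pos": [0,0,-95],"angular": [0,0,0]},{"fingers": 45,"delta_pos": [-60,0,-110],"angular": [0,0,0]},{"fingers": 45,"delta_pos": [-100,0,-110],"angular": [0,0,0]},{"fingers": 45,"delta_pos": [-120,0,-110],"angular": [0,0,0]},{"fingers": 45,"delta_pos": [-120,0,-110],"angular": [0,0,0]}])

```text
clock: 27.15
tool_pos: [0.642, 0.3111, 0.2872]
orientation: [179.9, 0.0, -91.2]
force: [0.2, -0.7, 0.2]
opening: 0.045
gripper_force: 0.0
```

```bash
python3 - <<'E'
from h import *
import cv2
o=np.zeros((600,800,3),np.uint8)
f=lambda im,w,h,g=1.:cv2.resize(np.clip(im*g,0,255).astype(np.uint8),(w,h),interpolation=cv2.INTER_CUBIC)
s=np.mean([ctrl.snapshot("scene")[:,:,::-1].astype(float) for _ in range(3)],0)
o[:300]=f(s[200:290,250:490],800,300,1.5)
o[300:,:400]=f(ctrl.snapshot("wrist")[:,:,::-1],400,300)
o[300:,400:]=f(ctrl.snapshot("side")[80:210,240:413,::-1],400,300,1.5)
cv2.imwrite("pics/end.png",o);print(pose()[2]["force"])
E
```

```text
[ 0.89268087 -1.22904423 -0.37480756]
```

View pics/end.png

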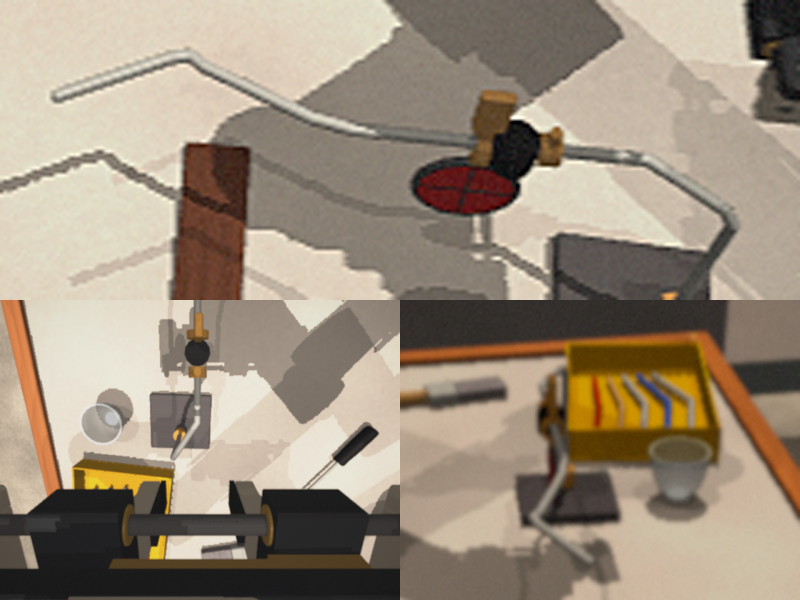

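Call:
apply_moves(deltas=[{"fingers": 45,"delta_pos": [0,0,0],"angular": [0,0,0]},{"fingers": 45,"delta_pos": [0,0,0],"angular": [0,0,0]},{"fingers": 45,"delta_pos": [0,0,0],"angular": [0,0,0]},{"fingers": 45,"delta_pos": [0,0,0],"angular": [0,0,0]},{"fingers": 45,"delta_pos": [0,0,0],"angular": [0,0,0]},{"fingers": 45,"delta_pos": [0,0,0],"angular": [0,0,0]},{"fingers": 45,"delta_pos": [0,0,0],"angular": [0,0,0]},{"fingers": 45,"delta_pos": [0,0,0],"angular": [0,0,0]},{"fingers": 45,"delta_pos": [0,0,0],"angular": [0,0,0]},{"fingers": 45,"delta_pos": [0,0,0],"angular": [0,0,0]}])

```text
clock: 28.4
tool_pos: [0.6425, 0.3081, 0.2876]
orientation: [180.0, 0.0, -91.4]
force: [0.5, 0.2, -0.1]
opening: 0.0449
gripper_force: 0.0
```

```bash
python3 -c "
from plant import ctrl
print(ctrl.close_job())"
```

```text
the job is handed in; nothing more can be done
None
```

The job is handed in at about 28 s of the 72 s allowed: the last picture shows the red roundel hanging tab-up on the last leg with the buffer against its clamp. The most I pushed was about 6 N, and the rail looks unbent; I did not look at the blue and amber roundels again after lifting the red one, and no verdict came back.

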